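# Unlock the specimen safe on the microscope bench

## Task

Unlock the small steel specimen safe with the combination left to 40, right to 20, left to 28: turn the dial straight to each number without running past it. Then, leaving the dial there, swing the bolt handle clockwise until it comes up against its stop and press it firmly home with about 10 N for a moment, never forcing the handle, and let go; leave the other things on the bench and on the lid as they are.

Things in the scene. Friction and masses are not known exactly. Their poses are not given: they have to be found in the camera images.
- safe: Specimen safe, a grey painted steel box bolted to the bench: 250 mm deep (x), 340 wide (y), 120 high, lid on top (it stays shut). Origin: centre of its underside; x points to its back (lid hinges, away from the robot), y to its left, z up. On the lid the dial shaft is at x +20, y -70 mm, the bolt handle's shaft at x +20, y +70 mm.
- dial_knob (a point): Centre of the dial's knob, on the vertical dial shaft, 30 mm above the lid; turns with the dial. The knob is a round fluted black grip 38 mm across, standing 12 to 44 mm above the lid. Below it lies the black dial disc, 76 mm across, its bevelled edge 4 to 12 mm above the lid, in a flat metal ring 96 mm across, 4 mm high.
- dial (a joint): Angle of the dial in rad, growing as it turns left (counter-clockwise from above). Number at the index = 100 * angle / (2 pi), so one number is 0.0628 rad. Starts between 6 and 18; no stops; drag 0.1 to 0.2 N m. White marks every 2 numbers, long ones every 10, a lozenge at 0; numbers grow clockwise round the dial.
- index (a point): The index: inner end of the dark line on the metal ring, 39 mm from the dial shaft on the safe's +x side. Short-throw lock, no full turns: left straight to 40 sets the first wheel, right to 20 the second, left to 28 the third, each good to one and a half numbers. After overrunning a number, turn right to 10 or lower and begin again at left to 40.
- handle (a joint): Angle of the bolt handle in rad: 0 locked, pointing to the safe's front (-x); grows clockwise from above, towards the safe's left (+y). Takes about 2 N at the grip point to move and stays where left. Wrong numbers: it is held within 0.3 rad. Right numbers: it swings to a sprung stop, set anywhere from 0.98 to 1.46 rad, that gives about 4 N per mm.
- handle_grip (a point): Point on the axis of the handle's bar, 80 mm from the handle shaft, 28 mm above the lid; moves with the handle. The bar is a level round metal rod 14 mm thick, from the shaft to a ball end 112 mm out (19 mm thick). Nothing stands under it but the round hub at the shaft, 36 mm across and 38 mm high.
- handle_shaft (a point): Point on the handle's vertical shaft, 28 mm above the lid. Turns with the handle: the bar runs from here along this point's -x.
- bolt_stop: Inner stop of the bolt work with its rubber pad, hidden inside the safe; origin under the handle shaft. The handle's inner arm comes up against it about 70 mm from the shaft.
- fence: Inner bar that the handle drives into the lock's wheels, hidden inside the safe. With the wheels not set it strikes their rims with about five times the force put on the handle's grip point.
- chip_box_mid (a point): Bystander: flat square chip box, 45 x 45 x 16 mm, on the lid's near right corner. Leave it alone.
- lens_cap_mid (a point): Bystander: round black lens cap, 32 mm across, 24 mm high, on the lid near its far edge. Leave it alone.
- mouse_mid (a point): Bystander: black computer mouse, 105 x 60 x 34 mm, on the bench right of the safe.
- petri_mid (a point): Bystander: glass dish with lid, 94 mm across, 17 mm high, right of the safe.
- tweezers_mid (a point): Bystander: steel tweezers, about 130 mm long, 6 mm thick, left of the safe.
- wafer_mid (a point): Bystander: round wafer box, 122 mm across, 20 mm high, left of the safe.
- objective_mid (a point): Bystander: microscope objective, 34 mm across, 46 mm high, standing right of the safe between the mouse and the dish.

How it is judged:
By the outcome, as a careful person would: the job done as asked, in the order asked, and still so for the second after the job is handed in, with the robot touching nothing.
It also fails if it takes over 64 s, if anything falls off the work surface, if the arm or the gripper's body presses on something with over 40 N, if the wrist force passes 120 N, or if a joint passes its speed limit or range.

## Robot

A 6-joint arm with a two-finger parallel gripper is mounted at the origin on the work surface. World frame = base frame: x ahead of the robot, y to its left, z up, the work surface at z = 0. Lengths are in m, angles in rad, forces in N, time in s.
With the tool pointing down it reaches from about 0.225 to 0.875 m from the base axis. Payload 3.4 kg.
Tool frame: the origin (TCP) lies at the very end of the fingers, on their centre line; the grasp point (between the pads) lies 19 mm behind it; z points along the fingers, y is the direction in which the jaws open and shut (so a half turn about z gives the same grasp; the last joint's range is limited). The gripper opens to 85 mm and grips with 20 to 120 N. Pads are 22 mm wide; open, the fingers measure 114 mm over their backs; the gripper's body (76 mm by 85 mm) begins 54 mm behind the grasp point. The pads swing forward as they close: fully open they stand 13 mm farther back than shut.
Start: joints at [-1.3, 0.276, 1.505, -0, 1.361, -0.121], TCP at [0.22, -0.531, 0.231] pointing down, gripper open.
Joint ranges: [-2.89, 2.89], [-0.75, 2.08], [0.22, 2.7], [-1.18, 4.32], [0.11, 2.71], [-2.7, 2.7]. Speed limits (rad/s): [2.57, 2.57, 3.14, 3.14, 3.14, 3.14].

## Interface

Orientations are given as a unit quaternion [w, x, y, z].
In Python, from rig import get_state, get_image, calibration, sign_off gives the robot as it stands. The module is installed in compiled form; this text tells all that it offers.
- The arm moves only by the tool drive_tool, never from a script. Its argument "targets" is one flat list of numbers, 7 for each row, row after row: the turn, a rotation vector about the tool's x, y, z in degrees, then the shift along the tool's x, y, z in mm, then the opening, from 0 (shut) to 1 (fully open). In form: [wx, wy, wz, tx, ty, tz, fingers, wx, wy, wz, tx, ty, tz, fingers, ...]. A call has 1 to 12 rows; each row shifts and turns the commanded pose from where the row before left it, along the tool's axes as they then stand; what a row does not reach is not made up. A row lasts 1/8 s, in which the tool goes at most 62.5 mm and 10.7 degrees, less where a joint would pass 70% of its speed; a pose out of reach is approached as far as the arm can. A call is refused whole if a number of a shift passes 62.5 or a number of a turn 10.7, either way. A call with a gripper value outside its range is refused whole. The fingers move at their own pace and stop on an object; "grip_force" is the grip in N (left out, the last holds). Time passes only in rows, so rows that do not move let the fingers close. It gives the time, the measured TCP pose, the force and the opening at its end, in the units of the state.
- get_state(): the state, without advancing time (a new reading comes with each control period).
- get_image(name): name is "side" or "top" or "wrist"; returns the picture (384x512x3 uint8, red, green, blue); there is no depth.
- calibration(name): a dict with "mtx" (3x3 intrinsics, pixels), "world_to_cam" (4x4, takes a point from world to camera coordinates); the wrist camera has in their place "hand_eye" (4x4, takes a point from camera to tool coordinates, whose origin is the TCP and whose axes are the flange's). Camera axes: x right, y down, z forward; pixel columns grow to the right and rows downward; lengths in m; the calibration is good to about 2 mm. A picture is of the moment at which its call begins: read the wrist's pose just before it. calibration takes no time and is no camera call.
- sign_off(): hands the job in, once; it reports no verdict.
The state is a dict: "clock": time; "qpos": joint angles; "qd": joint speeds; "effort": joint torques, N m; "position": TCP position; "ee_rot": TCP orientation; "contact_force": force on the tool from outside, world axes, zero at the start; "moment": the same for the moment, N m; "width": finger opening in m.
Only numpy, scipy, OpenCV 4.12 (cv2) and the standard library are available. Lean on these libraries where they do the work, as an engineer would, in place of code of your own. Each camera call takes 0.05 s, during which the arm holds its last target.

## Working session

There is one attempt and no reset: what is moved stays moved. The work goes in short steps, Python scripts to look and compute and a tool call to move; the robot and the scene stay as the last step left them, time stands still between calls to the robot, and variables do not carry over. Pictures are saved under pics/ and viewed, and the job is handed in when it is done.

Besides the shell and the picture viewer there is one more tool, called after ">>>" as a command line: name --argument value ..., lists and objects as JSON in quotes. drive_tool: Moves the arm, as the interface text tells. Its arguments: {"type":"object","properties":{"targets":{"type":"array"},"grip_force":{"type":"number"}},"required":["targets"]}

```bash
mkdir -p pics; python3 - <<'E'
from rig import *
import cv2
s=get_state()
print({k:(v if not hasattr(v,'round') else v) for k,v in s.items()})
for n in ['top','side']:
    c=calibration(n); print(n,c['mtx'],c['world_to_cam'])
    im=get_image(n); cv2.imwrite(f'pics/{n}0.png',im[:,:,::-1])
print(calibration('wrist'))
E
```

```text
{'clock': 0.0, 'qpos': array([-1.30002899e+00,  2.76623960e-01,  1.50617876e+00,  7.52206814e-06,
        1.36071819e+00, -1.21011573e-01]), 'qd': array([ 3.30096071e-05, -1.98562314e-03,  1.60145615e-03, -1.65125263e-04,
       -2.28703656e-05, -5.22327577e-04]), 'effort': array([-2.25716161e-03, -4.16781485e+01, -2.45810974e+01, -4.86821591e-04,
        1.11464443e-02, -2.41186314e-06]), 'position': array([ 0.21939575, -0.53089737,  0.23040504]), 'ee_rot': array([-9.61700381e-04,  9.80874633e-01,  1.94638191e-01, -6.84570465e-05]), 'contact_force': array([ 0.61599436, -0.33206207, -0.55246035]), 'moment': array([ 0.05308644, -0.02696249,  0.01397412]), 'width': 0.08534139000192272}
top [[362.0644622    0.         255.80374555]
 [  0.         362.0644622  191.36854553]
 [  0.           0.           1.        ]] [[-0.02419381 -0.99967733 -0.00773911 -0.01881465]
 [-0.9933197   0.02491222 -0.11267362  0.53683201]
 [ 0.11283007  0.00496141 -0.99360191  1.07452933]
 [ 0.          0.          0.          1.        ]]
side [[444.7275461    0.         253.17831575]
 [  0.         444.7275461  191.26698158]
 [  0.           0.           1.        ]] [[-0.70426261 -0.70993661 -0.00204514  0.38887466]
 [-0.55732817  0.55465373 -0.6178548   0.38814047]
 [ 0.43977209 -0.43399222 -0.78628956  0.94984345]
 [ 0.          0.          0.          1.        ]]
{'mtx': array([[290.29928949,   0.        , 251.41167745],
       [  0.        , 290.29928949, 188.8489369 ],
       [  0.        ,   0.        ,   1.        ]]), 'hand_eye': array([[-2.38727621e-04, -9.63008464e-01, -2.69471039e-01,
         6.79160181e-02],
       [ 9.99999567e-01, -4.72283097e-04,  8.01886182e-04,
        -8.42082350e-04],
       [-8.99489797e-04, -2.69470731e-01,  9.63008160e-01,
        -1.43177510e-01],
       [ 0.00000000e+00,  0.00000000e+00,  0.00000000e+00,
         1.00000000e+00]])}
```

View pics/top0.png

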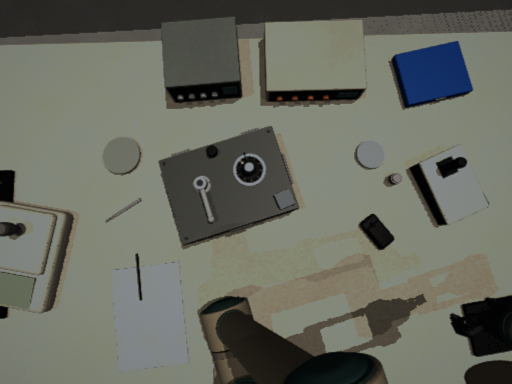

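View pics/side0.png

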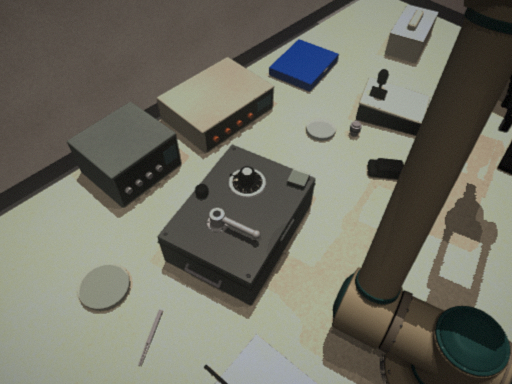

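The top view shows the safe turned about 15°. The dial is near (249,169), the handle shaft near (201,184) with its bar reaching (211,219), the chip box at (285,199) and the lens cap at (212,151). Next I measure these.

```bash
cat > h.py <<'E'
import numpy as np,cv2
from rig import *
from scipy.spatial.transform import Rotation as R
def cam(n,pose=None):
    c=calibration(n)
    if n!='wrist': return c['mtx'],np.linalg.inv(c['world_to_cam'])
    p,q=pose; T=np.eye(4); T[:3,:3]=R.from_quat(np.roll(q,-1)).as_matrix(); T[:3,3]=p
    return c['mtx'],T@c['hand_eye']
def ray(n,px,z,pose=None):
    K,T=cam(n,pose); px=np.atleast_2d(px).astype(float)
    d=np.c_[px,np.ones(len(px))]@np.linalg.inv(K).T@T[:3,:3].T
    o=T[:3,3]; return o+d*((z-o[2])/d[:,2])[:,None]
def proj(n,P,pose=None):
    K,T=cam(n,pose); W=np.linalg.inv(T); c=np.atleast_2d(P)@W[:3,:3].T+W[:3,3]; u=c@K.T; return u[:,:2]/u[:,2:]
E
python3 - <<'E'
from h import *
im=cv2.imread('pics/top0.png')
cv2.imwrite('pics/topz.png',cv2.resize(im[115:255,150:310],None,fx=4.9,fy=4.2,interpolation=cv2.INTER_CUBIC)[:600,:800])
im=cv2.imread('pics/side0.png')
cv2.imwrite('pics/sidez.png',cv2.resize(im[140:300,155:325],None,fx=3.7,fy=3.7,interpolation=cv2.INTER_CUBIC))
g=cv2.imread('pics/top0.png',0)
hsv=cv2.cvtColor(cv2.imread('pics/top0.png'),cv2.COLOR_BGR2HSV)
print(cv2.imread('pics/top0.png')[190:230:8,240])
E
```

```text
[[61 67 67]
 [62 68 69]
 [63 69 69]
 [63 68 69]
 [62 69 70]]
```

View pics/topz.png

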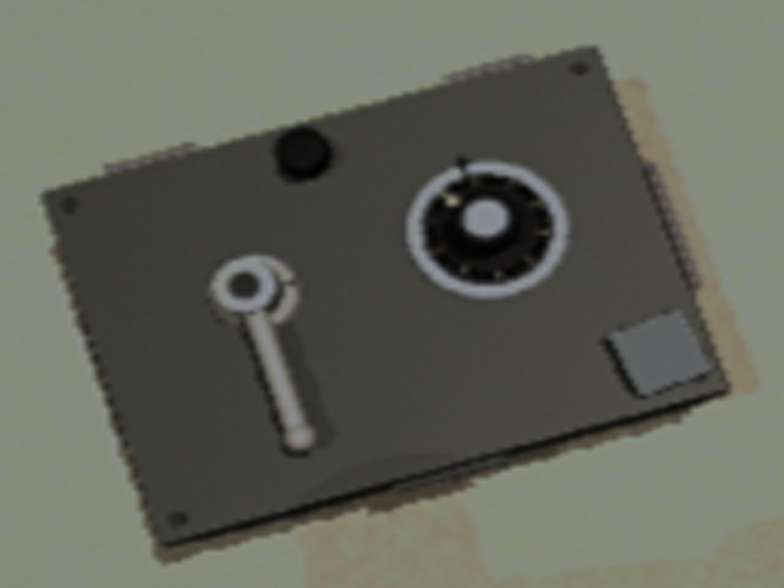

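View pics/sidez.png

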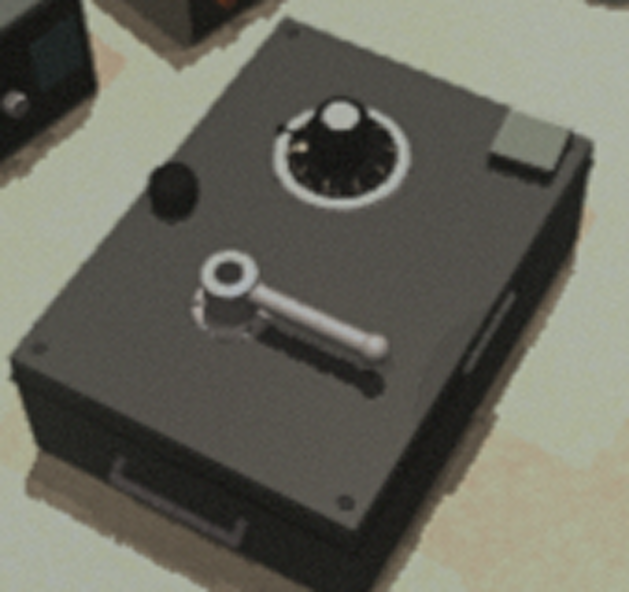

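```bash
cat >> h.py <<'E'
def uz(p): p=np.atleast_2d(p).astype(float); return np.c_[(p[:,0]+.5)/4.9-.5+150,(p[:,1]+.5)/4.2-.5+115]
E
python3 - <<'E'
from h import *
C=ray('top',uz([[45,195],[597,47],[730,390],[165,543]]),.12)[:,:2]
print(C, [np.linalg.norm(C[i]-C[(i+1)%4]) for i in range(4)])
ux=(C[0]+C[1]-C[2]-C[3]);print('yaw from x',np.degrees(np.arctan2(ux[1],ux[0])))
uy=(C[0]+C[3]-C[1]-C[2]);print('yaw y',np.degrees(np.arctan2(-uy[0],uy[1])))
print('ctr',C.mean(0))
d=ray('top',uz([[488,230]]),.124)[0,:2]; h=ray('top',uz([[247,286]]),.158)[0,:2]
b=ray('top',uz([[299,438]]),.148)[0,:2]
print('dial',d,'hub',h,'d',np.linalg.norm(d-h),'ang',np.degrees(np.arctan2(-(h-d)[0],(h-d)[1])), 'ball',b, np.linalg.norm(b-h), np.degrees(np.arctan2((h-b)[1],(h-b)[0])))
print('knobtop',ray('top',uz([[487,219]]),.164))
E
```

```text
[[ 0.6193905   0.24037424]
 [ 0.71352084 -0.0817441 ]
 [ 0.47788903 -0.15050458]
 [ 0.38510606  0.17123281]] [np.float64(0.3355901501241547), np.float64(0.24545947824225808), np.float64(0.3348486694107823), np.float64(0.2442739032538196)]
yaw from x 16.354885993485762
yaw y 16.18817668418616
ctr [0.54897661 0.04483959]
dial [ 0.5882034  -0.01543256] hub [0.54905699 0.11774467] d 0.13881143976824015 ang 16.380290817926625 ball [0.45100146 0.09130243] 0.10155825226613537 15.091734202019916
knobtop [[ 0.58834617 -0.01591986  0.164     ]]
```

Measured: safe yaw about 16.3°, dial at (0.588, -0.0155), and hub at (0.549, 0.118). The shaft spacing comes out at 139 mm against the given 140. I move above the dial and look with the wrist camera.

>>> drive_tool --targets '[0,0,0,45,-28,0,1,0,0,0,45,-28,0,1,0,0,0,45,-28,0,1,0,0,0,45,-28,0,1,0,0,0,45,-28,0,1,0,0,0,45,-28,0,1,0,0,0,45,-28,0,1,0,0,0,45,-28,0,1,0,0,0,45,-28,0,1,0,0,0,45,-28,0,1,0,0,0,45,-28,0,1,0,0,0,42,-28,0,1]'

```text
clock: 1.6
position: [0.5883, -0.0142, 0.2308]
ee_rot: [0.0, 0.981, 0.195, -0.0]
contact_force: [0.2, 0.1, -0.1]
width: 0.0854
```

>>> drive_tool --targets '[0,0,0,0,0,0,1,0,0,0,0,0,0,1]' --grip_force 60

```text
clock: 1.85
position: [0.587, -0.016, 0.2307]
ee_rot: [0.0, 0.981, 0.195, -0.001]
contact_force: [-0.1, 0.5, 0.3]
width: 0.0857
```

```bash
python3 - <<'E'
from h import *
s=get_state(); print(s['position'],s['ee_rot'],s['qpos'])
im=get_image('wrist')[:,:,::-1]; cv2.imwrite('pics/w1.png',im)
np.savez('w1.npz',p=s['position'],q=s['ee_rot'])
print(proj('wrist',[[.588,-.0155,.164],[.549,.118,.158]],(s['position'],s['ee_rot'])))
E
```

```text
[ 0.5869628  -0.0159925   0.23067602] [ 1.36611668e-04  9.80803567e-01  1.94996147e-01 -9.19958089e-04] [-1.45162247e-01  2.95553705e-01  1.47815345e+00 -8.91492521e-04
  1.36952782e+00  1.03330580e+00]
[[252.22443875 198.91413639]
 [ 71.1168576  177.84346032]]
```

View pics/w1.png

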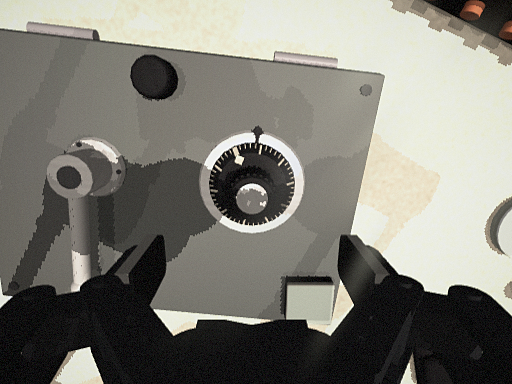

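The wrist view shows the knob top at (252,199), as predicted. The index is at (258,137) and the lozenge near (237,157). I zoom in and fit it.

```bash
cat >> h.py <<'E'
def topdown(im,pose,c,z,half=.055,N=560,name='wrist'):
    # rectify plane z around c, image axes: right = -y world, up=+x world
    s=np.array([[-1,-1],[1,-1],[1,1],[-1,1]])*half
    W=np.c_[c[0]-s[:,1],c[1]-s[:,0],np.full(4,z)]
    px=proj(name,W,pose).astype(np.float32)
    dst=np.float32([[0,0],[N,0],[N,N],[0,N]])
    return cv2.warpPerspective(im,cv2.getPerspectiveTransform(px,dst),(N,N),flags=cv2.INTER_CUBIC)
E
python3 - <<'E'
from h import *
d=np.load('w1.npz');pose=(d['p'],d['q'])
im=cv2.imread('pics/w1.png')
g=im.min(2)
m=((g>190)).astype(np.uint8)
x0,y0=195,125; sub=np.zeros_like(m); sub[125:240,195:310]=m[125:240,195:310]
cs,_=cv2.findContours(sub,cv2.RETR_EXTERNAL,cv2.CHAIN_APPROX_NONE); c=max(cs,key=cv2.contourArea)
e=cv2.fitEllipse(cv2.convexHull(c)); print(e)
P=ray('wrist',c[:,0,:],.124,pose)[:,:2].astype(np.float32)
print('ring',cv2.minEnclosingCircle(P), cv2.fitEllipse(cv2.convexHull(P)))
cv2.imwrite('pics/w1r.png',topdown(im,pose,(.588,-.016),.129))
print(ray('wrist',[[252,198.5]],.164,pose), ray('wrist',[[68,176]],.158,pose))
E
```

```text
((252.7472381591797, 182.88584899902344), (98.53386688232422, 101.10707092285156), 64.69613647460938)
ring ((0.5882469415664673, -0.014627237804234028), 0.046238888055086136) ((0.5882763266563416, -0.01575588993728161), (0.08964873850345612, 0.09137894958257675), 87.26791381835938)
[[ 0.58823916 -0.01521675  0.164     ]] [[0.54952029 0.12052155 0.158     ]]
```

View pics/w1r.png

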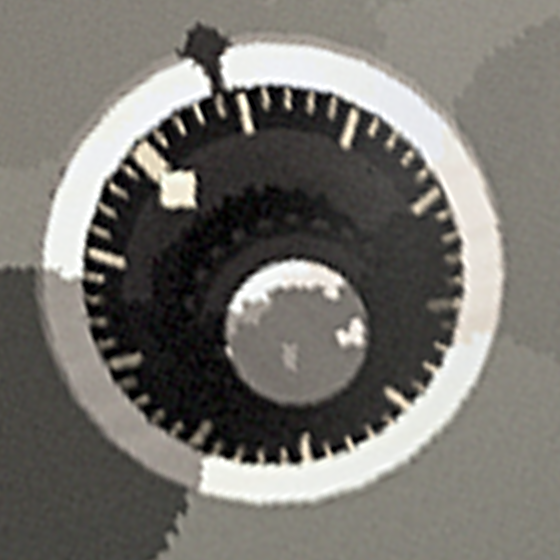

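The rectified view puts the index between 0 and 10, at about 8.2. I rotate the tool to about -41° yaw so the whole sweep fits in one grasp with the index in view.

>>> drive_tool --targets '[0,0,10.6,0,0,0,1,0,0,10.6,0,0,0,1,0,0,10.6,0,0,0,1,0,0,10.6,0,0,0,1,0,0,10.6,0,0,0,1,0,0,10.6,0.6,-1.2,0,1,0,0,0,0,0,0,1,0,0,0,0,0,0,1]'

```text
clock: 2.9
position: [0.5883, -0.016, 0.2314]
ee_rot: [0.0, 0.936, -0.351, -0.0]
contact_force: [-0.1, 0.4, -0.2]
width: 0.0852
```

```bash
cat >> h.py <<'E'
DC=np.array([.5882,-.0155]); YAW=16.3
def snap(tag):
    s=get_state(); im=get_image('wrist')[:,:,::-1].copy(); cv2.imwrite(f'pics/{tag}.png',im)
    pose=(s['position'],s['ee_rot']); np.savez(f'{tag}.npz',p=pose[0],q=pose[1]); return s,im,pose
def yaw(q): 
    x=R.from_quat(np.roll(q,-1)).as_matrix()[:,0]; return np.degrees(np.arctan2(x[1],x[0]))
def polar(im,pose,c=DC,z0=.127):
    # unwrap: rows radius 28..50 mm, cols world angle 0..360 (0.25deg); height follows bevel
    a=np.radians(np.arange(0,360,.25)); r=np.arange(.028,.050,.00025)
    A,Rr=np.meshgrid(a,r); Z=np.where(Rr<.038,np.interp(Rr,[.030,.038],[.132,.125]),.124)
    P=np.c_[(c[0]+Rr*np.cos(A)).ravel(),(c[1]+Rr*np.sin(A)).ravel(),Z.ravel()]
    u=proj('wrist',P,pose).astype(np.float32).reshape(len(r),len(a),2)
    return cv2.remap(im,u[...,0],u[...,1],cv2.INTER_LINEAR),a,r
E
python3 - <<'E'
from h import *
s,im,pose=snap('w2'); print(s['position'],s['ee_rot'],yaw(pose[1]),s['qpos'][5])
u,a,r=polar(im,pose)
# show -90..+130 deg window around index
v=np.roll(u,int(110/.25),1)[:, :int(260/.25)]
cv2.imwrite('pics/w2p.png',cv2.resize(v,(780,400)))
cv2.imwrite('pics/w2r.png',topdown(im,pose,DC,.128))
E
```

```text
[ 0.58825873 -0.01597356  0.23140202] [ 1.25259589e-04  9.36446458e-01 -3.50810512e-01 -5.81069213e-06] -41.073795065332895 2.1425155830317006
```

View pics/w2p.png

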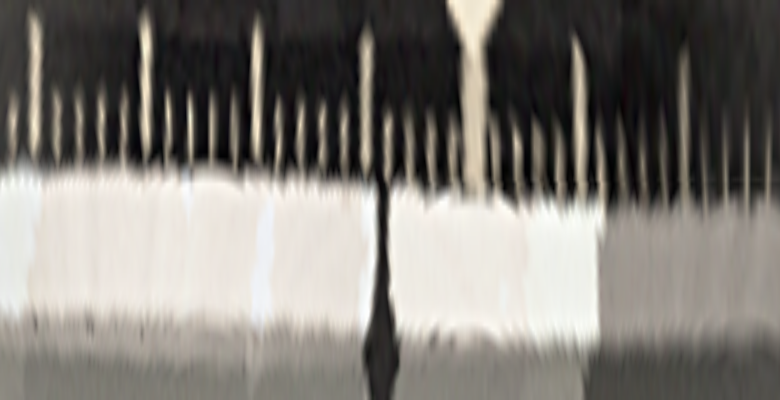

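View pics/w2r.png

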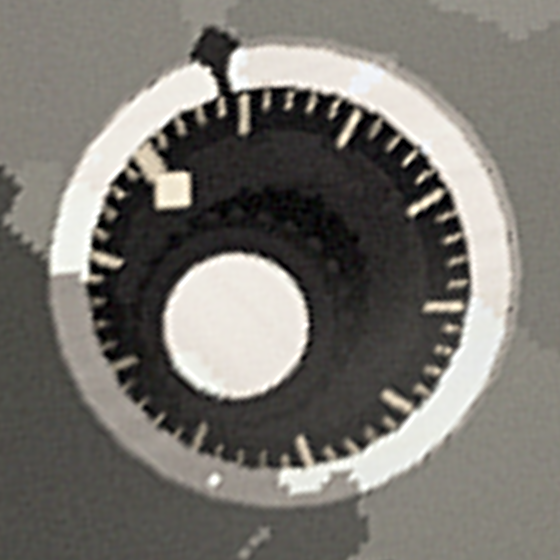

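The unwrapped dial strip (3 px per degree) has the index at column 382, the 10 mark at 367 and the 0 mark at 473, so it reads about 8.6. I descend and grip the knob.

>>> drive_tool --targets '[0,0,0,0,0,30,1,0,0,0,0,0,30,1,0,0,0,0,0,20,1,0,0,0,0,0,12,1,0,0,0,0,0,5,1,0,0,0,0,0,0,1,0,0,0,0,0,0,0.5,0,0,0,0,0,0,0.4,0,0,0,0,0,0,0,0,0,0,0,0,0,0,0,0,0,0,0,0,0,0,0,0,0,0,0,0]' --grip_force 50

```text
clock: 4.45
position: [0.5889, -0.0153, 0.1351]
ee_rot: [0.0, 0.936, -0.351, 0.0]
contact_force: [-1.4, 0.2, 6.1]
width: 0.0369
```

```bash
cat >> h.py <<'E'
def show(tag,c=DC):
    s,im,pose=snap(tag); print(s['clock'],s['position'],yaw(pose[1]),s['width'],s['contact_force'],s['moment'])
    u,a,r=polar(im,pose,c); v=np.roll(u,int(110/.25),1)[:, :int(260/.25)]
    p=cv2.resize(v,(780,300)); i2=cv2.resize(im[:,:],(400,300)); 
    cv2.imwrite(f'pics/{tag}v.png',np.vstack([p,np.hstack([i2,np.zeros((300,380,3),np.uint8)])]))
E
python3 -c "
from h import *
show('w3')"
```

```text
4.45 [ 0.58888887 -0.01529662  0.13507887] -41.142262609614036 0.03693712730324279 [-1.40182686  0.22083469  6.11158539] [-0.10664644  0.30169322  0.0377897 ]
```

View pics/w3v.png

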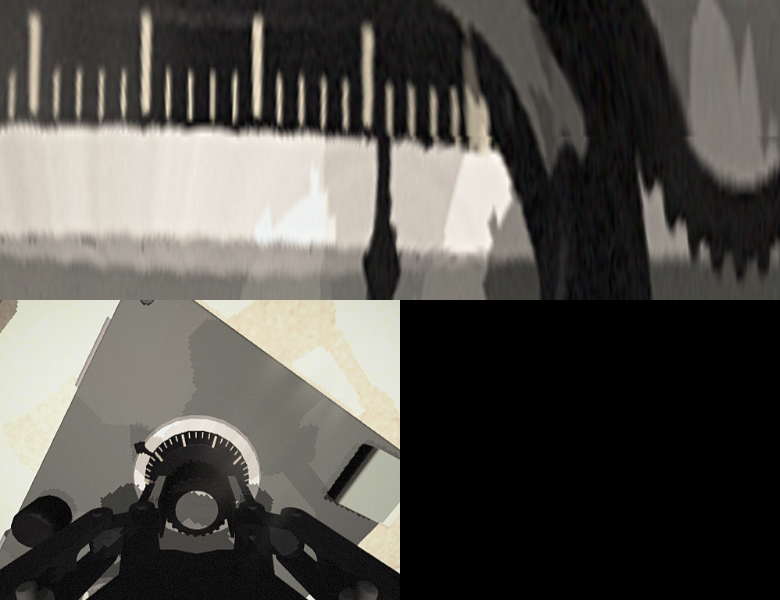

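Gripped at a width of 36.9 mm, still reading 8.7. I turn left 96° first, then check.

>>> drive_tool --targets '[0,0,-8,0,0,0,0,0,0,-8,0,0,0,0,0,0,-8,0,0,0,0,0,0,-8,0,0,0,0,0,0,-8,0,0,0,0,0,0,-8,0,0,0,0,0,0,-8,0,0,0,0,0,0,-8,0,0,0,0,0,0,-8,0,0,0,0,0,0,-8,0,0,0,0,0,0,-8,0,0,0,0,0,0,-8,0,0,0,0]'

```text
clock: 6.0
position: [0.5889, -0.0152, 0.1351]
ee_rot: [0.0, 0.887, 0.462, 0.0]
contact_force: [-1.6, -1.0, 5.6]
width: 0.0369
```

>>> drive_tool --targets '[0,0,0,0,0,0,0,0,0,0,0,0,0,0]'

```text
clock: 6.25
position: [0.5889, -0.0152, 0.1351]
ee_rot: [0.0, 0.888, 0.461, 0.0]
contact_force: [-1.5, -0.7, 5.4]
width: 0.0366
```

```bash
python3 -c "
from h import *
show('w4')"
```

```text
6.25 [ 0.58889266 -0.01524652  0.1350952 ] 54.86163362700972 0.03663661500538399 [-1.46076589 -0.74479054  5.4351034 ] [-0.02150719  0.19759047  0.09062606]
```

View pics/w4v.png

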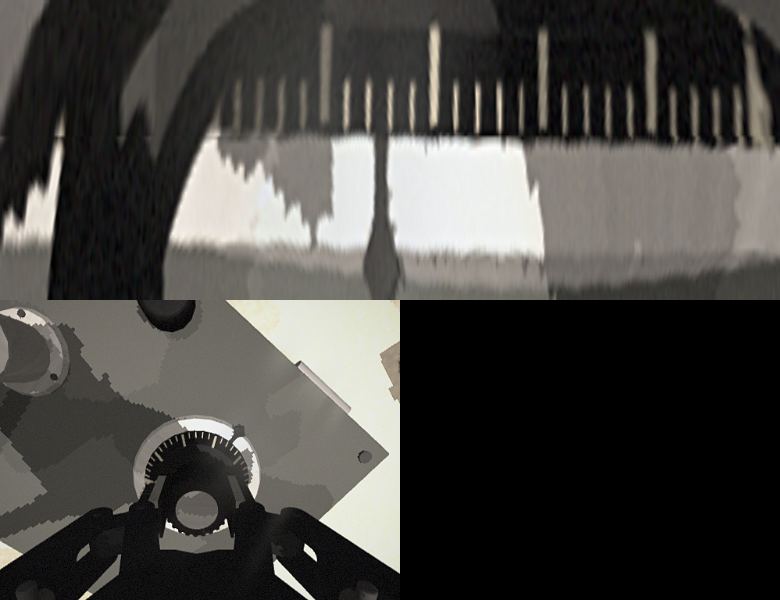

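The index at column 380 lies between 30 (435) and 40 (326), so it reads about 35.1. I turn 17.5° more.

>>> drive_tool --targets '[0,0,-6,0,0,0,0,0,0,-6,0,0,0,0,0,0,-3.5,0,0,0,0,0,0,-2,0,0,0,0,0,0,0,0,0,0,0,0,0,0,0,0,0,0]'

```text
clock: 7.05
position: [0.5889, -0.0152, 0.1351]
ee_rot: [0.0, 0.807, 0.59, 0.0]
contact_force: [-1.6, -0.1, 5.9]
width: 0.0373
```

```bash
python3 -c "
from h import *
show('w5')"
```

```text
7.05 [ 0.58890286 -0.01524185  0.13511194] 72.3478217856675 0.0373031206356775 [-1.62938115 -0.0941346   5.89257924] [-0.06864198  0.29444489  0.07281155]
```

View pics/w5v.png

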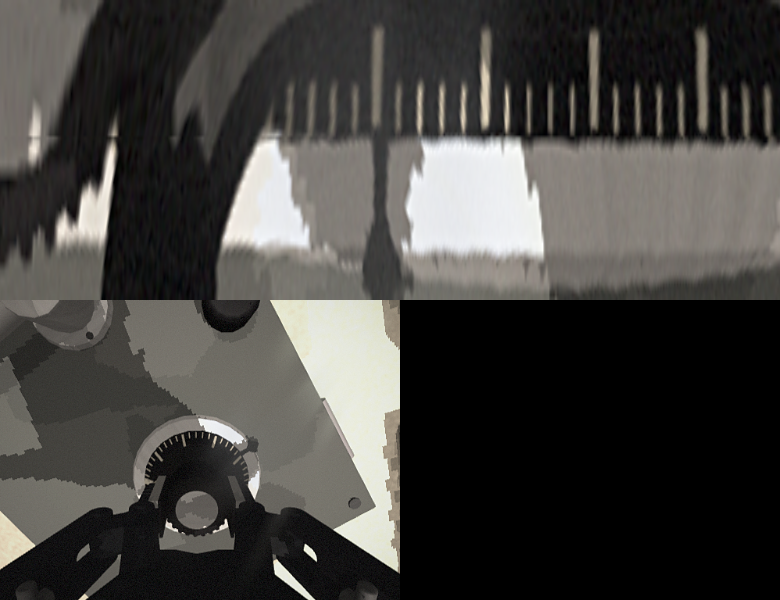

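It reads 39.7 to 40.1 (40 mark at column 377, index at 380), within tolerance. Now right towards 20: 64° first, then check.

>>> drive_tool --targets '[0,0,4,0,0,0,0,0,0,8,0,0,0,0,0,0,8,0,0,0,0,0,0,8,0,0,0,0,0,0,8,0,0,0,0,0,0,8,0,0,0,0,0,0,8,0,0,0,0,0,0,8,0,0,0,0,0,0,4,0,0,0,0,0,0,0,0,0,0,0,0,0,0,0,0,0,0]'

```text
clock: 8.48
position: [0.5889, -0.0153, 0.1351]
ee_rot: [0.0, 0.997, 0.072, 0.0]
contact_force: [-1.2, -0.6, 4.4]
width: 0.0364
```

```bash
python3 -c "
from h import *
show('w6')"
```

```text
8.475 [ 0.58888927 -0.01528258  0.13510355] 8.314517302713632 0.03643615680897944 [-1.19530357 -0.63762219  4.35243637] [-0.12681116  0.19511754 -0.12337001]
```

View pics/w6v.png

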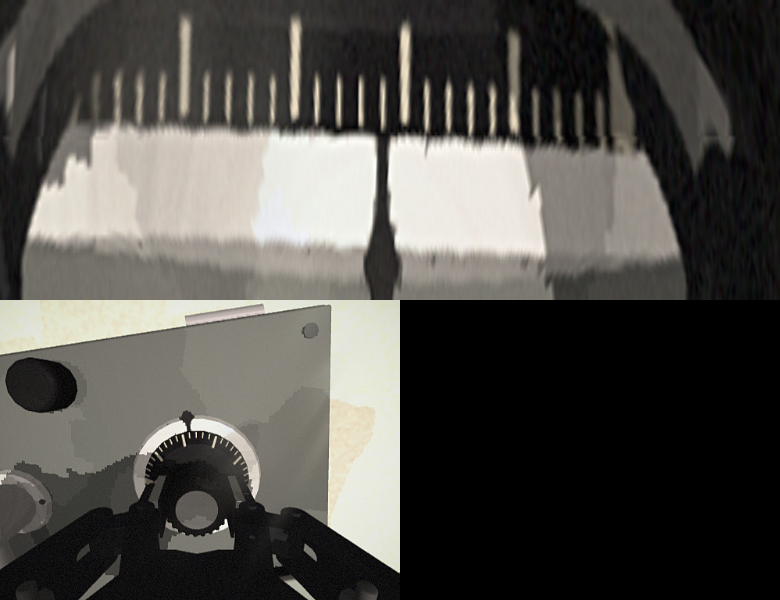

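The index at 382 coincides with the 22 mark, so it reads about 22.1. I turn 7.5° more to the right.

>>> drive_tool --targets '[0,0,4,0,0,0,0,0,0,2.5,0,0,0,0,0,0,1,0,0,0,0,0,0,0,0,0,0,0,0,0,0,0,0,0,0]'

```text
clock: 9.15
position: [0.5889, -0.0153, 0.1351]
ee_rot: [0.0, 1.0, 0.007, 0.0]
contact_force: [-1.4, 0.1, 5.5]
width: 0.0367
```

```bash
python3 -c "
from h import *
show('w7')"
```

```text
9.15 [ 0.58888707 -0.01530008  0.13508415] 0.8526959993543615 0.03668457476759391 [-1.41479943  0.0963282   5.45440329] [-0.12329151  0.21354636  0.02297785]
```

View pics/w7v.png

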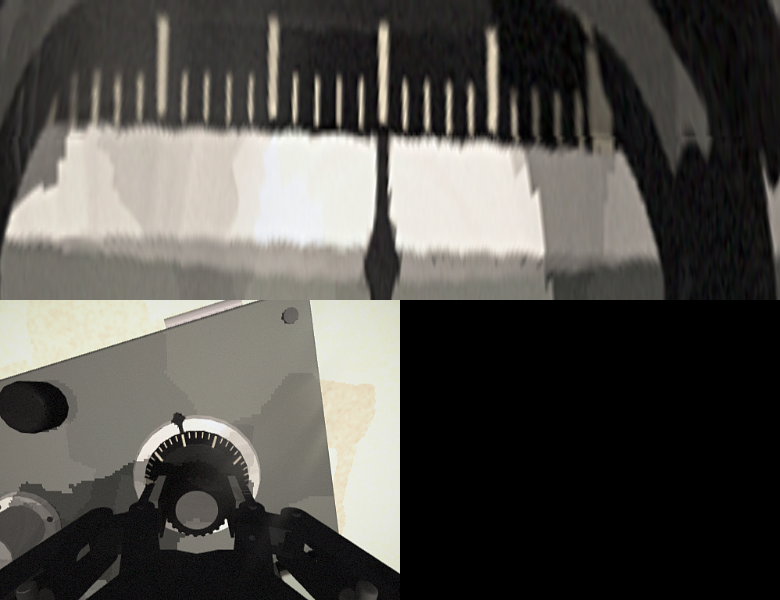

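The 20 mark (column 383) is on the index (382). Now left 8 numbers, which is 28.8°.

>>> drive_tool --targets '[0,0,-5,0,0,0,0,0,0,-8,0,0,0,0,0,0,-8,0,0,0,0,0,0,-4,0,0,0,0,0,0,-2.5,0,0,0,0,0,0,-1,0,0,0,0,0,0,0,0,0,0,0,0,0,0,0,0,0,0]'

```text
clock: 10.2
position: [0.5889, -0.0152, 0.1351]
ee_rot: [0.0, 0.967, 0.253, 0.0]
contact_force: [-1.8, 0.5, 5.3]
width: 0.0367
```

```bash
python3 -c "
from h import *
show('w8')"
```

```text
10.2 [ 0.58886746 -0.01523995  0.13506173] 29.343530297391897 0.03670788364461828 [-1.75574553  0.5116598   5.27051208] [-0.02741119  0.17202091 -0.03241963]
```

View pics/w8v.png

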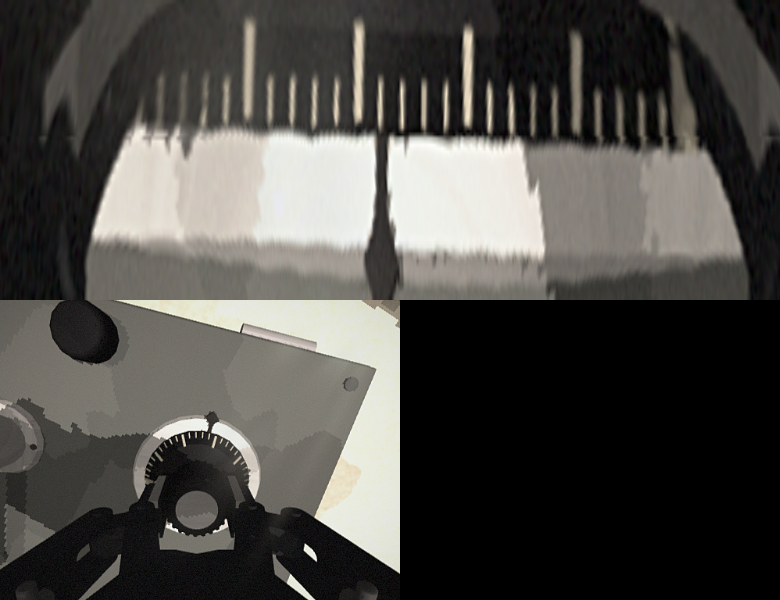

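It reads 28 exactly (28 mark at 381, index at 381). I let go and rise, then re-check the dial from above.

>>> drive_tool --targets '[0,0,0,0,0,0,0.6,0,0,0,0,0,0,0.8,0,0,0,0,0,0,0.8,0,0,0,0,0,0,0.8,0,0,0,0,0,-15,0.8,0,0,0,0,0,-35,0.8,0,0,0,0,0,-35,0.8,0,0,0,0,0,0,0.8,0,0,0,0,0,0,0.8]'

```text
clock: 11.38
position: [0.5884, -0.0151, 0.2194]
ee_rot: [0.0, 0.967, 0.253, -0.0]
contact_force: [-0.6, -0.3, 0.3]
width: 0.0683
```

```bash
python3 -c "
from h import *
show('w9')"
```

```text
11.375 [ 0.58839939 -0.01508057  0.21942937] 29.349599162119905 0.06834729860801891 [-0.62230083 -0.31359358  0.33530969] [-0.00535232 -0.00189053  0.08625503]
```

View pics/w9v.png

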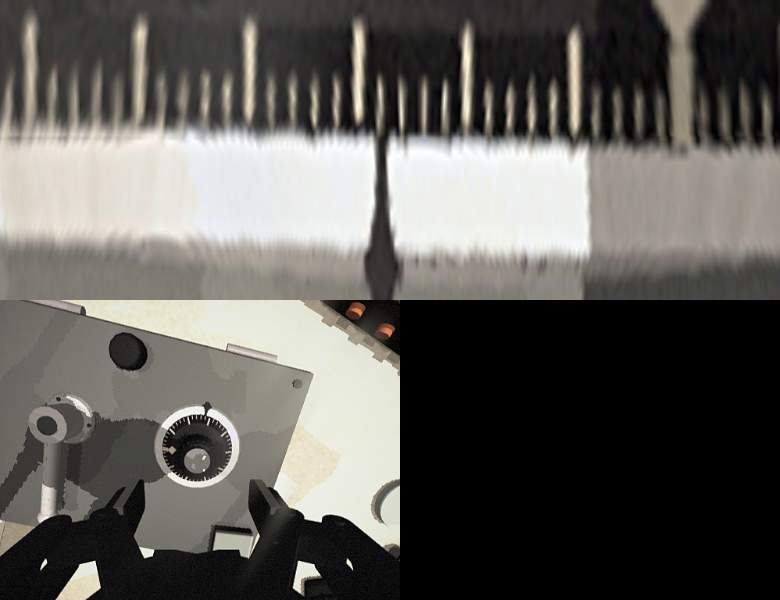

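The dial still reads 28 (the lozenge at 682 and the 10/20/30 marks are consistent). Next I move to the right side of the handle bar with the fingers shut, tool x along the push direction.

>>> drive_tool --targets '[0,0,0,-13.3,-31.2,0,0,0,0,0,-13.3,-31.2,0,0,0,0,0,-13.3,-31.2,0,0,0,0,0,-13.3,-31.2,0,0,0,0,-10.5,0,0,0,0,0,0,-10.5,0,0,0,0,0,0,-10.5,0,0,0,0,0,0,-10.5,0,0,0,0,0,0,-10.5,0,0,0,0,0,0,-10.5,0,0,0,0,0,0,-10.5,0,0,0,0,0,0,-3.5,0,0,0,0]' --grip_force 40

```text
clock: 12.92
position: [0.4802, 0.0676, 0.218]
ee_rot: [-0.001, 0.598, 0.801, -0.001]
contact_force: [-0.4, -0.3, -0.4]
width: 0.0003
```

>>> drive_tool --targets '[0,0,0,0,0,0,0,0,0,0,0,0,0,0,0,0,0,0,0,0,0]'

```text
clock: 13.3
position: [0.481, 0.0676, 0.219]
ee_rot: [-0.0, 0.6, 0.8, -0.0]
contact_force: [1.2, -0.5, 0.3]
width: 0.0001
```

```bash
python3 -c "
from h import *
s,im,pose=snap('w10');print(s['clock'],pose[0],yaw(pose[1]),s['qpos'],s['width'],s['contact_force'])
H=np.array([.549,.119]);a=np.radians(196.3);u=np.array([np.cos(a),np.sin(a)])
for r in (0,.08,.102):print(proj('wrist',[[*(H+r*u),.148]],pose))
print(proj('wrist',[[*(H),.158]],pose))
"
```

```text
13.3 [0.48099959 0.06755687 0.21902559] 106.32019979884494 [-3.75214700e-03  1.49253320e-01  1.70554807e+00 -1.10951621e-04
  1.28734113e+00 -2.88562324e-01] 9.633291601021627e-05 [ 1.22017048 -0.4580328   0.31498771]
[[358.81564835 161.29188738]]
[[251.63244323 161.27084055]]
[[222.16293003 161.26505382]]
[[363.80339663 163.79992085]]
```

View pics/w10.png

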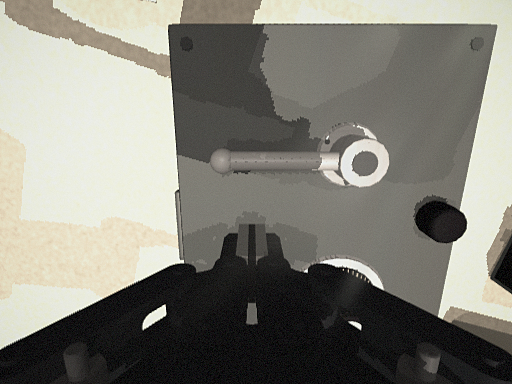

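The hub shows at (365,163) and the ball at (221,160), within 2 px of prediction. The fingers are clear of the bar, so I descend to z of about 0.131.

>>> drive_tool --targets '[0,0,0,0,0,35,0,0,0,0,0,0,35,0,0,0,0,0,0,13,0,0,0,0,0,0,5,0,0,0,0,0,0,0,0,0,0,0,0,0,0,0]'

```text
clock: 14.1
position: [0.4821, 0.0675, 0.1323]
ee_rot: [0.001, 0.599, 0.8, 0.001]
contact_force: [0.4, 0.3, 1.0]
width: 0.0002
```

```bash
python3 -c "
from h import *
s,im,pose=snap('w11');print(s['clock'],pose[0],yaw(pose[1]),s['contact_force'],s['moment'])
"
```

```text
14.1 [0.48207235 0.06754038 0.13234129] 106.34521794365016 [0.42046481 0.34937792 1.0258368 ] [-0.03826815  0.0382712  -0.00540762]
```

View pics/w11.png

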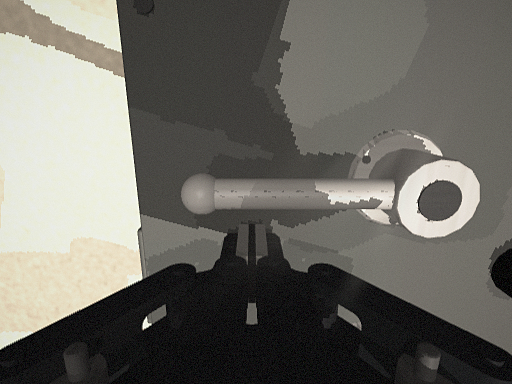

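The bar is centred ahead of the fingers (column 250) with a gap of about 12 mm. I approach until contact.

>>> drive_tool --targets '[0,0,0,5,0,0,0,0,0,0,4,0,0,0,0,0,0,2,0,0,0,0,0,0,2,0,0,0,0,0,0,0,0,0,0]'

```text
clock: 14.78
position: [0.4775, 0.08, 0.1313]
ee_rot: [0.0, 0.599, 0.801, -0.0]
contact_force: [0.4, -1.6, -0.6]
width: -0.0001
```

Contact is at about 1.6 N. I swing along the arc about the hub and watch the force as it nears 0.3 rad.

>>> drive_tool --targets '[0,0,4,5.6,-1.0,0,0,0,0,4,5.6,-1.0,0,0,0,0,4,5.6,-1.0,0,0,0,0,3,4.2,-0.8,0,0]'

```text
clock: 15.28
position: [0.4699, 0.0995, 0.1313]
ee_rot: [0.0, 0.699, 0.715, -0.0]
contact_force: [-0.0, -2.4, 0.4]
width: 0.0001
```

>>> drive_tool --targets '[0,0,1,1.4,-0.25,0,0,0,0,1,1.4,-0.25,0,0,0,0,1,1.4,-0.25,0,0]'

```text
clock: 15.65
position: [0.4689, 0.1039, 0.1313]
ee_rot: [0.0, 0.718, 0.697, -0.0]
contact_force: [-0.7, -2.6, 0.9]
width: -0.0
```

>>> drive_tool --targets '[0,0,1,1.4,-0.25,0,0,0,0,1,1.4,-0.25,0,0]'

```text
clock: 15.9
position: [0.4685, 0.1069, 0.1312]
ee_rot: [-0.0, 0.73, 0.684, -0.0]
contact_force: [-1.8, -1.8, 1.5]
width: -0.0002
```

```bash
cat >> h.py <<'E'
HUB=np.array([.549,.119])
def hst(s):
    R_=R.from_quat(np.roll(s['ee_rot'],-1)).as_matrix(); d=R_.T@np.r_[HUB-s['position'][:2],0]
    f=R_.T@s['contact_force']
    print('t',s['clock'],'pos',s['position'].round(4),'yaw',round(yaw(s['ee_rot']),2),'c(mm)',(d[:2]*1e3).round(1),'Ftool',f.round(1),'M',s['moment'].round(2),'theta est',round(106.3-yaw(s['ee_rot']),1))
E
python3 -c "
from h import *
hst(get_state())"
```

```text
t 15.9 pos [0.4685 0.1069 0.1312] yaw 86.28 c(mm) [17.2 79.5] Ftool [-1.9 -1.7 -1.5] M [-0.32  0.15 -0.02] theta est 20.0
```

Past 0.3 rad at only about 2 N, so the lock has released. I continue to 52°.

>>> drive_tool --targets '[0,0,4,5.6,-1.0,0,0,0,0,4,5.6,-1.0,0,0,0,0,4,5.6,-1.0,0,0,0,0,4,5.6,-1.0,0,0,0,0,4,5.6,-1.0,0,0,0,0,4,5.6,-1.0,0,0,0,0,3,4.2,-0.8,0,0,0,0,2,2.8,-0.5,0,0,0,0,1,1.4,-0.25,0,0]'

```text
clock: 17.02
position: [0.4732, 0.1491, 0.1312]
ee_rot: [-0.0, 0.882, 0.472, -0.0]
contact_force: [-0.8, -1.5, 2.1]
width: -0.0002
```

```bash
python3 -c "
from h import *
s,im,pose=snap('w12');hst(s)"
```

```text
t 17.025 pos [0.4732 0.1491 0.1312] yaw 56.3 c(mm) [17.  79.7] Ftool [-1.7  0.2 -2.1] M [-0.2   0.24 -0.05] theta est 50.0
```

View pics/w12.png

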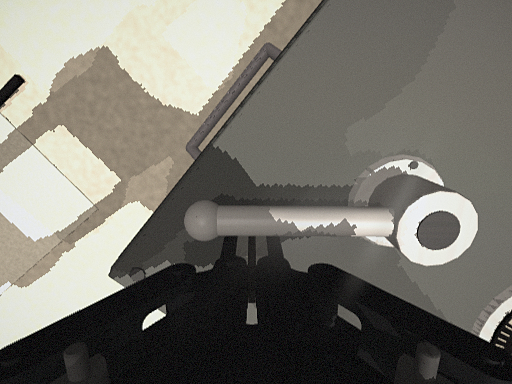

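Contact is held at 1.7 N with the bar against the fingers. I approach the stop in small steps.

>>> drive_tool --targets '[0,0,1.5,2.1,-0.4,0,0,0,0,1.5,2.1,-0.4,0,0,0,0,0.5,0.7,-0.1,0,0]'

```text
clock: 17.45
position: [0.4753, 0.1536, 0.1311]
ee_rot: [-0.0, 0.896, 0.445, -0.0]
contact_force: [-3.1, -1.1, 0.5]
width: -0.0001
```

>>> drive_tool --targets '[0,0,1,1.4,-0.25,0,0,0,0,1,1.4,-0.25,0,0]'

```text
clock: 17.7
position: [0.4766, 0.156, 0.1311]
ee_rot: [-0.0, 0.903, 0.429, -0.0]
contact_force: [-2.8, -0.7, 0.8]
width: -0.0002
```

>>> drive_tool --targets '[0,0,1,1.4,-0.25,0,0,0,0,1,1.4,-0.25,0,0]'

```text
clock: 17.95
position: [0.4781, 0.1585, 0.1311]
ee_rot: [-0.0, 0.911, 0.413, -0.0]
contact_force: [-2.3, 0.3, 0.1]
width: 0.0002
```

>>> drive_tool --targets '[0,0,1,1.4,-0.25,0,0,0,0,1,1.4,-0.25,0,0]'

```text
clock: 18.2
position: [0.4798, 0.1609, 0.1312]
ee_rot: [-0.0, 0.918, 0.397, -0.0]
contact_force: [-2.7, -1.0, -0.7]
width: 0.0001
```

>>> drive_tool --targets '[0,0,1,1.4,-0.25,0,0,0,0,1,1.4,-0.25,0,0]'

```text
clock: 18.45
position: [0.4814, 0.1632, 0.1312]
ee_rot: [0.0, 0.925, 0.381, -0.0]
contact_force: [-2.5, -0.5, -1.3]
width: -0.0002
```

>>> drive_tool --targets '[0,0,1,1.4,-0.25,0,0,0,0,1,1.4,-0.25,0,0]'

```text
clock: 18.7
position: [0.4831, 0.1656, 0.1312]
ee_rot: [0.0, 0.931, 0.365, -0.0]
contact_force: [-3.3, 0.3, -1.5]
width: -0.0002
```

>>> drive_tool --targets '[0,0,1,1.4,-0.25,0,0,0,0,1,1.4,-0.25,0,0]'

```text
clock: 18.95
position: [0.4848, 0.1678, 0.1312]
ee_rot: [0.0, 0.937, 0.348, -0.0]
contact_force: [-2.5, 0.6, -0.4]
width: -0.0
```

>>> drive_tool --targets '[0,0,1,1.4,-0.25,0,0,0,0,1,1.4,-0.25,0,0]'

```text
clock: 19.2
position: [0.4861, 0.1696, 0.1312]
ee_rot: [0.0, 0.943, 0.332, -0.001]
contact_force: [-4.7, -2.3, 0.4]
width: -0.0001
```

The force is rising. I hold and read it.

>>> drive_tool --targets '[0,0,0,0,0,0,0,0,0,0,0,0,0,0]'

```text
clock: 19.45
position: [0.4862, 0.1697, 0.1312]
ee_rot: [0.0, 0.943, 0.333, -0.0]
contact_force: [-4.2, -2.2, -0.1]
width: 0.0001
```

```bash
python3 -c "
from h import *
hst(get_state())"
```

```text
t 19.45 pos [0.4862 0.1697 0.1312] yaw 38.85 c(mm) [17.1 78.9] Ftool [-4.6 -0.9  0.1] M [-0.3   0.73  0.01] theta est 67.4
```

About 4.6 N now, so it is against the stop at about 67° (1.17 rad, within 0.98–1.46). I press on in 0.7 mm steps.

>>> drive_tool --targets '[0,0,0.5,0.7,-0.1,0,0,0,0,0,0,0,0,0]'

```text
clock: 19.7
position: [0.4864, 0.17, 0.1312]
ee_rot: [0.0, 0.945, 0.328, -0.001]
contact_force: [-5.0, -2.1, 1.6]
width: 0.0003
```

>>> drive_tool --targets '[0,0,0.5,1.2,-0.2,0,0,0,0,0,0,0,0,0]'

```text
clock: 19.95
position: [0.4868, 0.1706, 0.1312]
ee_rot: [0.0, 0.946, 0.324, -0.001]
contact_force: [-5.6, -3.8, 1.8]
width: 0.0005
```

>>> drive_tool --targets '[0,0,0,1.5,0,0,0,0,0,0,0,0,0,0]'

```text
clock: 20.2
position: [0.4874, 0.1711, 0.1312]
ee_rot: [0.001, 0.946, 0.325, -0.002]
contact_force: [-7.3, -4.8, 2.4]
width: 0.0001
```

>>> drive_tool --targets '[0,0,0,1.2,0,0,0,0,0,0,0,0,0,0]'

```text
clock: 20.45
position: [0.4877, 0.1714, 0.1311]
ee_rot: [0.001, 0.946, 0.325, -0.003]
contact_force: [-8.6, -6.0, 3.8]
width: 0.0001
```

```bash
python3 -c "
from h import *
hst(get_state())"
```

```text
t 20.45 pos [0.4877 0.1714 0.1311] yaw 37.88 c(mm) [16.2 79. ] Ftool [-10.5  -0.5  -3.8] M [-0.87  1.23 -0.04] theta est 68.4
```

It measures 10.5 N along the push direction. I go slightly further and hold for about half a second.

>>> drive_tool --targets '[0,0,0,0.6,0,0,0,0,0,0,0,0,0,0,0,0,0,0,0,0,0,0,0,0,0,0,0,0,0,0,0,0,0,0,0]'

```text
clock: 21.08
position: [0.4879, 0.1715, 0.1311]
ee_rot: [0.001, 0.946, 0.325, -0.003]
contact_force: [-8.9, -5.7, 4.5]
width: 0.0005
```

```bash
python3 -c "
from h import *
s,im,pose=snap('w13');hst(s)
im=get_image('side')[:,:,::-1];cv2.imwrite('pics/s13.png',cv2.resize(im[120:310,140:340],None,fx=3,fy=3))"
```

```text
t 21.075 pos [0.4879 0.1715 0.1311] yaw 37.88 c(mm) [16. 79.] Ftool [-10.5  -0.9  -4.5] M [-0.87  1.33 -0.01] theta est 68.4
```

View pics/w13.png

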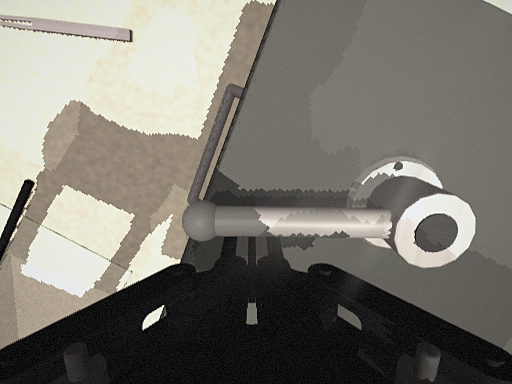

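View pics/s13.png

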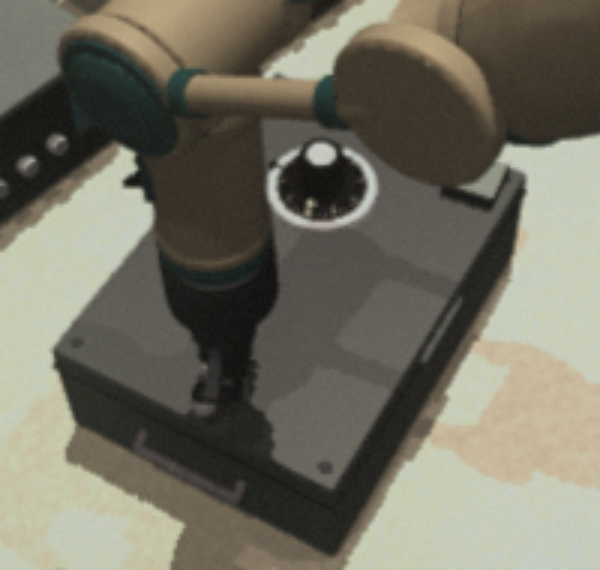

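The force held at 10.5 N for about 0.9 s. I back off and rise.

>>> drive_tool --targets '[0,0,0,-2,0,0,0,0,0,0,-4,0,0,0,0,0,0,-8,0,0,0,0,0,0,-8,0,0,0,0,0,0,0,0,-20,0,0,0,0,0,0,-40,0,0,0,0,0,0,-40,0,0,0,0,-10,0,-10,0,0,0,0,-10,0,0,0,0,0,0,0,0,0,0]'

```text
clock: 22.42
position: [0.4556, 0.1469, 0.2399]
ee_rot: [-0.0, 0.946, 0.324, -0.001]
contact_force: [-0.6, 1.4, -0.2]
width: -0.0003
```

```bash
python3 -c "
from h import *
s,im,pose=snap('w14');hst(s)"
```

```text
t 22.425 pos [0.4556 0.1469 0.2399] yaw 37.81 c(mm) [56.7 79.3] Ftool [ 0.4 -1.5  0.2] M [ 0.01 -0.06 -0.04] theta est 68.5
```

View pics/w14.png

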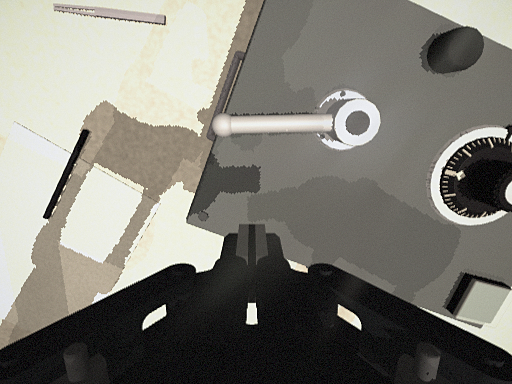

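The handle is left swung (ball at (222,125), hub at (357,122)). I compute its angle, then hover over the dial for a final reading.

>>> drive_tool --targets '[0,0,0,1,42,0,0,0,0,0,1,42,0,0,0,0,0,1,42,0,0,0,0,0,1,42,0,0,0,0,0,1,41,0,0,0,0,0,0,0,0,0,0,0,0,0,0,0,0]'

```text
clock: 23.35
position: [0.5888, -0.014, 0.2399]
ee_rot: [-0.001, 0.946, 0.324, -0.001]
contact_force: [-0.3, 0.1, -0.2]
width: 0.0001
```

```bash
python3 -c "
from h import *
d=np.load('w14.npz');pose=(d['p'],d['q'])
b=ray('wrist',[[222,125]],.148,pose)[0,:2];h=ray('wrist',[[357,122]],.158,pose)[0,:2]
print(b,h,np.linalg.norm(b-h),196.3-np.degrees(np.arctan2(*(b-h)[::-1])))
show('w15')
im=get_image('top')[:,:,::-1];cv2.imwrite('pics/t15.png',im)"
```

```text
[0.48392962 0.1994081 ] [0.5493357  0.11967074] 0.10313099183277963 66.9390306349716
23.35 [ 0.58877828 -0.01400622  0.2399424 ] 37.828068327248666 5.0169062557425034e-05 [-0.25004399  0.09504148 -0.16662955] [ 0.02988311 -0.01899142 -0.01365838]
```

View pics/w15v.png

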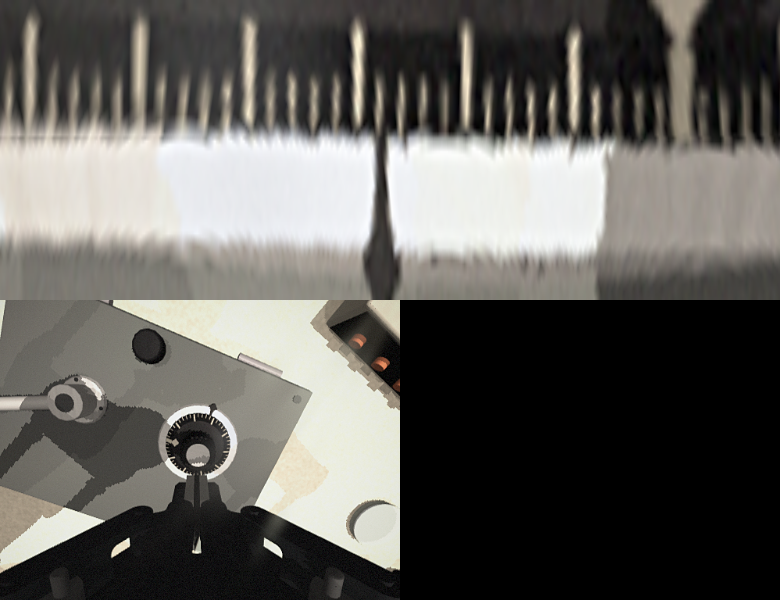

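View pics/t15.png

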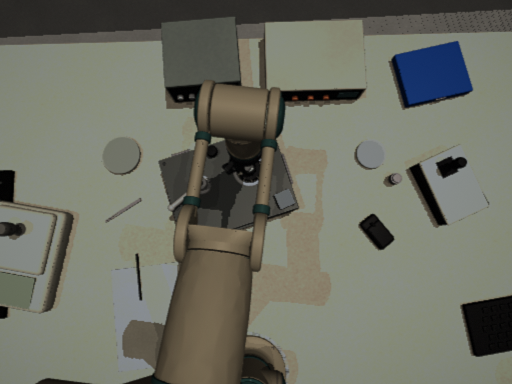

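The dial still reads 28 and the handle sits at about 67° (1.17 rad). The bystanders are where they were, and the tool is clear of everything, so I hand in.

```bash
python3 -c "
from rig import *
print(sign_off())"
```

```text
the job is handed in; nothing more can be done
None
```

The safe is unlocked and handed in at about 23.5 s. I gripped the knob once and turned left to 40, right to 20 and left to 28, never past a number. Then I swung the bolt handle clockwise with shut fingers to its stop, held it there for just under a second, and backed off.

**Dial:** The wrist camera read 39.7, 20.0 and 28.0 at the three stops. Going by the turn angles, the first came out nearer 40.2, still well inside one and a half numbers. The dial still read 28 after I let go of it and again at the end.

**Handle:** It passed 0.3 rad at about 2 N and met the stop near 67° (1.17 rad). I pressed it home with a measured 10.5 N along the push direction, plus about 4.5 N of vertical force. My last measurement put it at 66.9°, about 1.5° back from the tool angle while pressing, which I take as spring-back.

**Bystanders:** In the last wrist and top views those I could see were where they started, including the chip box and lens cap. I judged this by eye. The tool read near-zero force and was clear of everything when I handed in.

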